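Eject the blade cassette from the vegetable slicer and catch it

TASK

Eject the blade cassette of the sloping vegetable slicer and catch it: press the red release key with one fingertip, and with the other finger stop the orange cassette as it springs out, before it slides down to the end of the ramp. Touch the cassette only on its plastic, never on the steel blade; pick nothing up and leave the other things on the counter where they stand. Finish with the finger still holding the cassette back on the ramp.

Things in the scene. Friction and masses are not known exactly. Their poses are not given: they have to be found in the camera images.
- slicer: White and steel hand slicer on rubber feet; does not move. It falls 18 degrees along its own +x; y across, z up. Origin on the counter, 55 mm straight below P, the mid point of the ramp's top at the latched cassette's front edge. Along the slope from P: steel ramp 0 to +97 mm, cassette -100 to 0, feed plate to -210, black loop handle to -251. 124 mm wide, 138 mm wide at the key.
- ramp_end (a point): Middle of the lower end of the steel ramp's top face, 97 mm down the slope from P. Low rails stand beside the ramp, 52 to 59 mm off its middle and 5 mm above its face; beside the cassette and the feed plate the rails are 18 mm above it (52 to 62 mm off the middle).
- key (a joint): Red release key, a cap 16 x 16 mm on the right-hand rail looking down the fall (slicer -y), 32 mm down the slope from P, 64 mm off the middle, pressed straight into the slope. 0 = up (top 16 mm above the ramp's face), 0.007 m = fully down (top 9 mm above it). A spring lifts it: 1.6 N at first, about 5 N fully down. The cassette is set free at about 0.004 m.
- key_top (a point): Middle of the top face of the red key; moves with it. Axes: x down the slope, y across, z square off the slope.
- cassette (a joint): How far the orange blade cassette has come down the ramp (m): 0 latched, 0.095 at the end. Once the key is pressed a spring kicks it out by 12 mm in about 0.2 s; then it creeps on at about 20 mm/s by its own weight and reaches the end 3 to 5 s later unless stopped. It runs in grooves and cannot be lifted. A stop of under 1 N holds it (up to 5 N in the first 12 mm).
- lip (a point): Middle of the top of the finger lip on the front (lower) edge of the orange cassette; moves with it; axes as key_top. The cassette is 100 mm long and 100 mm wide. Its front face, 80 mm wide, rises from 5 to 23.5 mm above the ramp's face; behind the 6 mm thick lip the plastic is 14 mm above it.
- blade_mid (a point): Middle of the steel blade, which lies across the cassette, 98 mm x 16 mm, slightly slanted, standing 2 mm proud of the plastic, 56 mm up the slope from the cassette's front edge; moves with the cassette. Not to be touched.
- holder: Bystander: grey food holder with a knob, 84 mm across, 62 mm high; origin at the middle of its underside.
- jar: Bystander: white jar with a wooden lid, 84 mm across, 106 mm high; origin at the middle of its underside.
- spare: Bystander: spare green cassette lying on the counter, 100 mm x 100 mm, 22 mm high; origin at the middle of its underside.

How it is judged:
On the way, in this order (a step that is already met when the one before it is completed fails the run):
1. a finger presses the red key (value of joint key above 0.002 m and contact force between the fingers and key above 0.3 N).
2. the cassette has sprung out and a finger has stopped it (value of joint cassette between 0.006 and 0.085 m and velocity of joint cassette below 0.004 m/s and contact force between the fingers and cassette above 0.1 N), for 0.2 s.
At the end, for the whole second after the job is handed in: The cassette has come out by more than 6 mm and less than 85 mm, stands still (under 4 mm/s) and a finger bears on it with more than 0.1 N; food holder, jar and spare cassette are within 15 mm of where they stood (all of step 2 and velocity of joint cassette above -0.004 m/s and distance of each of holder, jar, spare from where it was at the start of the episode below 0.015 m); the arm keeps its last pose, push and grip.
It fails at once if the cassette slides down to the end of the ramp (85 mm out) (value of joint cassette above 0.085 m).
It fails at once if the robot touches the steel blade (contact force between any of the fingers, the arm and blade above 0.3 N).
It fails at once if a bystander is shifted by more than 15 mm or lifted (distance of any of holder, jar, spare from where it was at the start of the episode above 0.015 m).
It also fails if it takes over 34 s, if anything falls off the work surface, if the arm or the gripper's body presses on something with over 40 N, if the wrist force passes 120 N, or if a joint passes its speed limit or range.

ROBOT

A 6-joint arm with a two-finger parallel gripper is mounted at the origin on the work surface. World frame = base frame: x ahead of the robot, y to its left, z up, the work surface at z = 0. Lengths are in m, angles in rad, forces in N, time in s.
With the tool pointing down it reaches from about 0.25 to 0.775 m from the base axis. Payload 4 kg.
Tool frame: the origin (TCP) lies at the very end of the fingers, on their centre line; the grasp point (between the pads) lies 19 mm behind it; z points along the fingers, y is the line along which they close (so a half turn about z gives the same grasp; the last joint's range is limited). The gripper opens to 94 mm and grips with 3 to 60 N. Pads are 16 mm wide; open, the fingers measure 119 mm over their backs; the gripper's body (75 mm by 177 mm) begins 78 mm behind the grasp point.
Start: joints at [1.052, 0.087, 1.371, -0, 1.684, -0.103], TCP at [0.222, 0.503, 0.206] pointing down, gripper open.
Joint ranges: [-3.1, 3.1], [-0.76, 2.03], [0.27, 2.55], [-1.08, 4.22], [0.17, 2.65], [-2.57, 2.57]. Speed limits (rad/s): [2.79, 2.79, 3.14, 3.14, 3.14, 3.14].

INTERFACE

Orientations are given as a rotation vector (axis times angle).
In Python, from station import robot, eyes gives the robot as it stands. Calls block until the motion is done:
- robot.move_to(position, orientation): joint-space move of the TCP to a pose.
- robot.line_to(position, attitude=None, velocity=0.15, force_limit=None): straight line of the TCP; attitude=None keeps the orientation; velocity is the mean speed in m/s. With force_limit (N) it stops when the force on the tool has changed by that much, and returns True; else False.
- robot.move_joints(angles): joint-space move.
- robot.set_gripper(opening, grip_force=None): finger opening in m; grip_force is the grip in N (None keeps the last); returns when the fingers have stopped.
- robot.sleep(seconds).
- robot.inverse_kinematics(position, orientation): joint angles nearest the present ones, or None.
- eyes.snapshot(name): name is "scene" or "top"; returns a dict with "image" (384x512x3 uint8, red, green, blue), "fx", "fy", "cx", "cy" (pixels), "extrinsics" (4x4, takes a point from world to camera coordinates). Camera axes: x right, y up, looking along -z (the intrinsics and any distortion apply to the point x, -y, -z); pixel columns grow to the right and rows downward; lengths in m; the calibration is good to about 2 mm. A picture is of the moment at which its call begins. There is no depth.
A pose or a line that the arm cannot do raises robot.IKError and nothing moves.
- robot.close_job(): hands the job in; it is judged then, once.
Readings, each from a call of its own:
- robot.current_time(): time.
- robot.current_joints(): joint angles.
- robot.current_joint_vel(): joint speeds.
- robot.current_effort(): joint torques, N m.
- robot.current_tcp_pos(): TCP position.
- robot.current_orientation(): TCP orientation.
- robot.current_ft_force(): force on the tool from outside, world axes, zero at the start.
- robot.current_wrist_torque(): the same for the moment, N m.
- robot.current_opening(): finger opening in m.
- robot.current_grip_force(): force on a finger pad.
Only numpy, scipy, OpenCV 4.12 (cv2) and the standard library are available. Lean on these libraries where they do the work, as an engineer would, in place of code of your own. Each camera call takes 0.05 s, during which the arm holds its last target. There are 200 camera calls.

## Working session

There is one attempt and no reset: what is moved stays moved. The work goes in short steps, each a Python script; the robot and the scene stay as the last script left them, time stands still between calls to the robot, and variables do not carry over. Pictures are saved under pics/ and viewed, at most 10 in all, crops included, and the job is handed in when it is done.

```bash
mkdir -p pics; ls
python3 - <<'E'
from station import robot, eyes
import cv2, numpy as np
for n in("scene","top"):
    s=eyes.snapshot(n); cv2.imwrite(f"pics/{n}1.png",s["image"][...,::-1]); print(n,s["fx"],s["fy"],s["cx"],s["cy"],[k for k in s]); print(np.round(s["extrinsics"],4).tolist())
print(robot.current_time(),robot.current_orientation())
E
```

```text
pics
scene 358.206492278388 358.206492278388 252.92279156241017 192.34224835451047 ['image', 'fx', 'fy', 'cx', 'cy', 'extrinsics']
[[-0.4759, 0.8793, 0.0172, 0.2358], [-0.5857, -0.3315, 0.7397, 0.3081], [0.6561, 0.342, 0.6728, -1.3403], [0.0, 0.0, 0.0, 1.0]]
top 399.57250668460244 399.57250668460244 265.1262477684468 183.0515302128114 ['image', 'fx', 'fy', 'cx', 'cy', 'extrinsics']
[[-0.0186, -0.9997, 0.014, 0.083], [0.9931, -0.0169, 0.1162, -0.6027], [-0.1159, 0.016, 0.9931, -1.0236], [0.0, 0.0, 0.0, 1.0]]
0.1 [-6.48350432e-01 -3.07337781e+00  2.91549751e-03]
```

View pics/scene1.png

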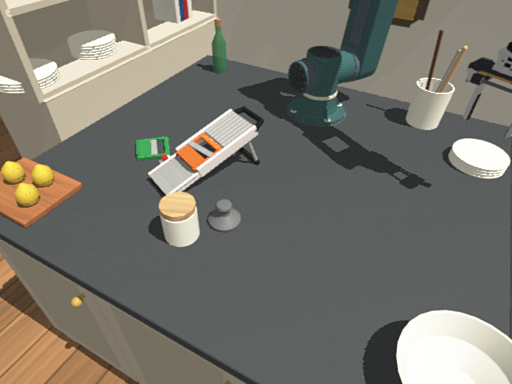

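View pics/top1.png

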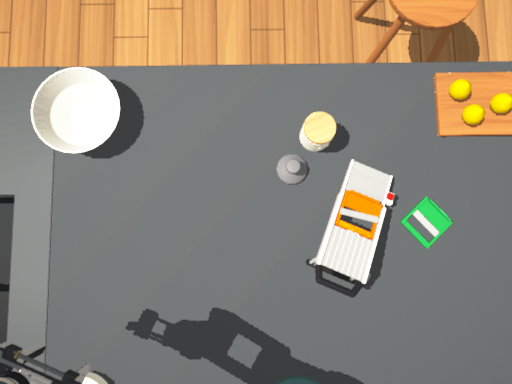

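The top view shows the slicer falling toward the image top, with the key near (390,197), the cassette near (359,214), and the spare clear at (427,222). In the scene view the key is near (164,157) and the cassette near (200,150). Next I'll measure the key and the fall direction.

```bash
cat > v.py <<'E'
import cv2, numpy as np
from station import robot, eyes
def ray(s,u,v):
    E=s["extrinsics"];R=E[:3,:3];t=E[:3,3]
    d=R.T@np.array([(u-s["cx"])/s["fx"],-(v-s["cy"])/s["fy"],-1]);return -R.T@t,d/np.linalg.norm(d)
def plane(s,u,v,z):
    o,d=ray(s,u,v);return o+d*(z-o[2])/d[2]
def tri(a,b):
    (o,d),(p,e)=a,b
    k=np.linalg.lstsq(np.c_[d,-e],p-o,rcond=None)[0];x=o+d*k[0];y=p+e*k[1];return (x+y)/2,np.linalg.norm(x-y)
def proj(s,P):
    c=s["extrinsics"]@np.r_[P,1];return s["cx"]-s["fx"]*c[0]/c[2],s["cy"]+s["fy"]*c[1]/c[2]
def blobs(s,lo,hi,box,minS=150,minV=70):
    h=cv2.cvtColor(s["image"],cv2.COLOR_RGB2HSV);m=cv2.inRange(h,(lo,minS,minV),(hi,255,255))
    k=np.zeros_like(m);x0,x1,y0,y1=box;k[y0:y1,x0:x1]=m[y0:y1,x0:x1];return k
E
python3 - <<'E'
from v import *
S={n:eyes.snapshot(n) for n in("top","scene")}
B={"top":(305,410,150,300),"scene":(140,270,100,195)}
R={}
for n,s in S.items():
    h=cv2.cvtColor(s["image"],cv2.COLOR_RGB2HSV)
    x0,x1,y0,y1=B[n]
    r=blobs(s,0,4,B[n])|blobs(s,172,180,B[n]); o=blobs(s,6,20,B[n])
    for nm,m in(("red",r),("or",o)):
        _,_,st,c=cv2.connectedComponentsWithStats(m)
        for a,b in zip(st[1:],c[1:]):
            if a[4]>8: print(n,nm,a,b.round(1))
    R[n]=r,o
    cr=s["image"][y0:y1,x0:x1,::-1]; f=4
    cv2.imwrite(f"pics/{n}_crop.png",cv2.resize(cr,None,fx=f,fy=f,interpolation=cv2.INTER_CUBIC))
c={n:np.mean(np.argwhere(R[n][0])[:,::-1],0) for n in S}
print("key",tri(ray(S["top"],*c["top"]),ray(S["scene"],*c["scene"])),plane(S["top"],*c["top"],.058),plane(S["scene"],*c["scene"],.058))
E
```

```text
top red [387 193   7   7  35] [389.9 196. ]
top or [340 190  43  26 651] [360.7 202.9]
top or [335 210  42  30 220] [356.2 226.9]
scene red [162 155   5   5  22] [164.1 156.9]
scene or [193 133  29  21 176] [208.1 141.7]
scene or [177 145  32  27 394] [190.9 156.7]
key (array([ 0.56278976, -0.25235747,  0.0525108 ]), np.float64(0.0008920481069378554)) [ 0.56212665 -0.25013741  0.058     ] [ 0.56829376 -0.24746531  0.058     ]
```

View pics/top_crop.png

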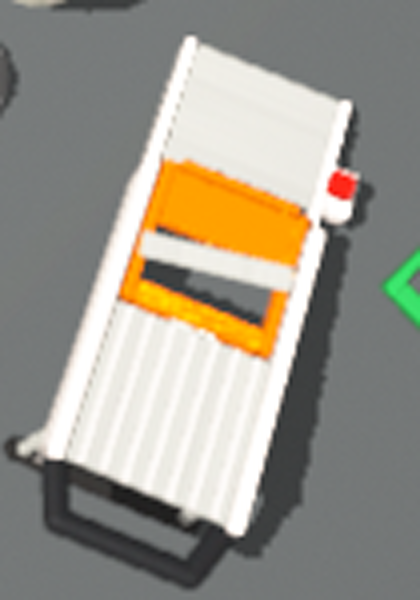

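View pics/scene_crop.png

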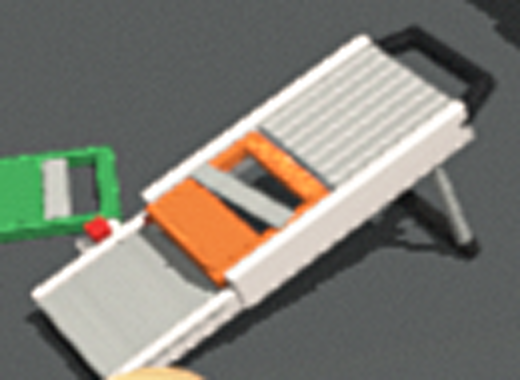

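The top crop shows the ramp's lower corners at (352.5,159.5) and (392.5,175.5), the feed plate's upper rail corners near (318,264) and (366,284), and the key at (390,196). I'll get the yaw from these points and check the distances.

Run:
```python
from v import *
from scipy.spatial.transform import Rotation as Ro
s=eyes.snapshot("top"); sc=eyes.snapshot("scene")
a,b=plane(s,352.5,159.5,.030),plane(s,392.5,175.5,.030)
c,d=plane(s,318,264,.137),plane(s,366,284,.137)
print(a,b,c,d,"w",np.linalg.norm(a-b),np.linalg.norm(c-d),"len",np.linalg.norm((a+b-c-d)[:2]/2), (307*np.cos(.314)))
f=(a+b-c-d)[:2]; y1=np.arctan2(f[1],f[0]); g=(a-b)[:2]; y2=np.arctan2(-g[0],g[1]); print("yaw",y1,y2)
yaw=y1; th=np.radians(18)
Rs=Ro.from_euler("zy",[yaw,th]).as_matrix()  # x down slope
E=(a+b)/2; P1=E-Rs@[.097,0,.005]
key=plane(s,389.9,196.,.057); P2=key-Rs@[.032,-.064,.013]
print("P from ramp",P1,"P from key",P2)
P=np.array([*P2[:2],.055])
for nm,l in dict(key=[.032,-.064,.013],lipL=[0,.04,.0235],lipR=[0,-.04,.0235],end=[.097,0,0],eL=[.097,.059,.005],eR=[.097,-.059,.005]).items():
    w=P+Rs@l; print(nm,w.round(4),np.round(proj(s,w),1),np.round(proj(sc,w),1))
for sg in(1,-1):
    R=Rs@np.diag([1,sg,-1.])@np.diag([sg*-1. if 0 else 1,1,1]) 
    R=np.c_[Rs[:,0]*-sg,Rs[:,1]*sg,-Rs[:,2]]
    print(np.linalg.det(R))
    for h in(.1,.01):
        q=robot.inverse_kinematics(P+Rs@[.032,-.029,h],Ro.from_matrix(R).as_rotvec()); print(sg,h,q)
```

```text
[ 0.66436475 -0.16377442  0.03      ] [ 0.61921825 -0.26929416  0.03      ] [ 0.39947109 -0.04625275  0.137     ] [ 0.35145169 -0.1567031   0.137     ] w 0.11477204324649498 0.12043730336206467 len 0.2901201405045149 291.98945602019694
yaw -0.4077902985924062 -0.4042811882489397
P from ramp [ 0.55555869 -0.17806586  0.05276143] P from key [ 0.55439066 -0.17891344  0.04587071]
key [ 0.5622 -0.2504  0.0661] [391.1 195.7] [164.2 153.2]
lipL [ 0.5767 -0.1422  0.0724] [349.4 190.6] [192.4 165.9]
lipR [ 0.5466 -0.2156  0.0823] [379.8 201.6] [176.8 149.2]
end [ 0.6391 -0.2174  0.0275] [372.6 168.6] [158.  182.7]
eL [ 0.6629 -0.1632  0.025 ] [351.9 160.4] [168.4 195.2]
eR [ 0.6184 -0.2715  0.0395] [394.5 175.3] [146.8 169. ]
1.0000000000000007
1 0.1 [-0.37415184  0.54985815  0.93486544 -0.12178218  1.94801136 -1.56544832]
1 0.01 [-0.38836819  0.52913459  1.13682684 -0.11957728  1.76637989 -1.55744677]
1.0000000000000007
-1 0.1 [-0.37415184  0.54985815  0.93486544 -0.12178218  1.94801136  1.57614434]
-1 0.01 [-0.38836819  0.52913459  1.13682684 -0.11957728  1.76637989  1.58414588]
```

My Euler convention was wrong: it has to be intrinsic "ZY". I'll fix that and go to the hover pose.

```bash
cat >> v.py <<'E'
from scipy.spatial.transform import Rotation as Ro
Rs=Ro.from_euler("ZY",[-.406,np.radians(18)]).as_matrix()
RV=Ro.from_matrix(np.c_[-Rs[:,0],Rs[:,1],-Rs[:,2]]).as_rotvec()
E
python3 - <<'E'
from v import *
s=eyes.snapshot("top"); sc=eyes.snapshot("scene")
E=(plane(s,352.5,159.5,.030)+plane(s,392.5,175.5,.030))/2
print("P ramp",E-Rs@[.097,0,.005])
P=plane(s,389.9,196.,.057)-Rs@[.032,-.064,.013]; print("P key",P); P[2]=.055
for nm,l in dict(key=[.032,-.064,.013],lipL=[0,.04,.0235],lipR=[0,-.04,.0235],eL=[.097,.059,.005],eR=[.097,-.059,.005]).items():
    w=P+Rs@l; print(nm,w.round(4),np.round(proj(s,w),1),np.round(proj(sc,w),1))
np.save("P.npy",P)
robot.set_gripper(.058,10)
robot.move_to(P+Rs@[.032,-.029,.13],RV)
robot.line_to(P+Rs@[.032,-.029,.035],velocity=.1)
print(robot.current_time(),robot.current_opening(),robot.current_ft_force(), (robot.current_tcp_pos()-P)@Rs)
for n,(x0,x1,y0,y1) in {"top":(305,410,150,250),"scene":(140,270,100,195)}.items():
    i=eyes.snapshot(n)["image"][y0:y1,x0:x1,::-1]; cv2.imwrite(f"pics/{n}_h.png",cv2.resize(i,None,fx=5,fy=5,interpolation=cv2.INTER_CUBIC))
E
```

```text
P ramp [ 0.55561893 -0.1794901   0.05521937]
P key [ 0.55583268 -0.1779527   0.05452481]
key [ 0.5622 -0.2504  0.0575] [390. 196.] [164.7 155.6]
lipL [ 0.5783 -0.1441  0.0773] [350.6 189.7] [191.3 164.5]
lipR [ 0.5467 -0.2176  0.0773] [380.  201.6] [176.5 150.5]
eL [ 0.6653 -0.1608  0.0298] [351.4 159.2] [168.3 194.7]
eR [ 0.6187 -0.2692  0.0298] [392.4 175.7] [148. 172.]
5.1667 0.057987587428775314 [0.83769522 0.60182714 0.81665632] [ 0.03232634 -0.02901399  0.03601675]
```

View pics/top_h.png

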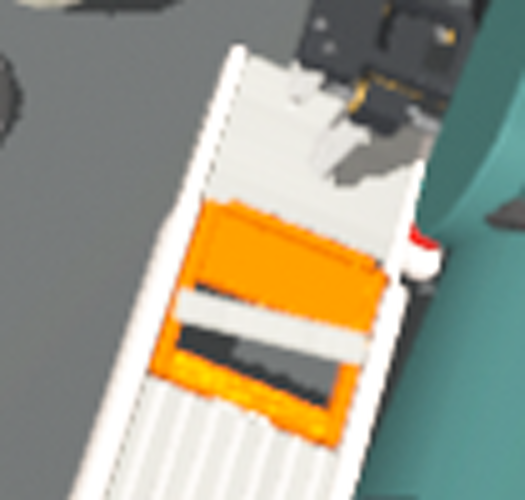

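View pics/scene_h.png

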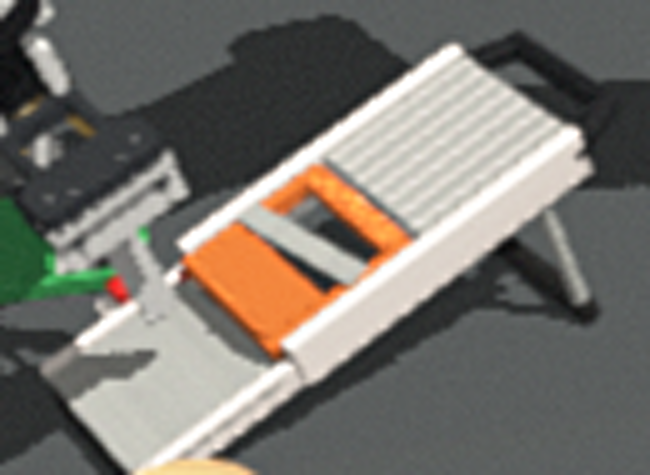

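The hover views show the key in the scene at about (163,157), beside the fingers. The central fingertip is at about (171,163) over the ramp, below the lip. I'll check this against the prediction, then press with a force limit.

Run:
```python
from v import *
P=np.load("P.npy"); sc=eyes.snapshot("scene")
for y in(.006,-.064):
  for x in(.024,.040): print(y,x,np.round(proj(sc,P+Rs@[x,y,.036]),1))
```

```text
0.006 0.024 [176.  160.7]
0.006 0.04 [171.2 164.2]
-0.064 0.024 [163.5 148.5]
-0.064 0.04 [158.9 151.9]
```

The tip agrees to within about 2 px, so I'll press.

Run:
```python
from v import *
P=np.load("P.npy"); f0=robot.current_ft_force()
print(robot.line_to(P+Rs@[.032,-.029,.0095],velocity=.03,force_limit=9))
for i in range(5):
    print(robot.current_time(),((robot.current_tcp_pos()-P)@Rs).round(4),((robot.current_ft_force()-f0)@Rs).round(2)); robot.sleep(.4)
i=eyes.snapshot("scene")["image"][100:195,140:270,::-1]; cv2.imwrite("pics/p.png",cv2.resize(i,None,fx=5,fy=5,interpolation=cv2.INTER_CUBIC))
```

```text
False
6.3167 [ 0.0321 -0.029   0.0102] [-2.2   1.1   3.76]
6.7167 [ 0.0321 -0.029   0.0097] [-1.59  1.65  5.04]
7.1167 [ 0.0321 -0.029   0.0097] [-1.53  0.05  4.84]
7.5167 [ 0.0321 -0.029   0.0096] [-0.76  1.4   4.39]
7.9167 [ 0.032  -0.029   0.0096] [-1.7   1.06  5.23]
```

View pics/p.png

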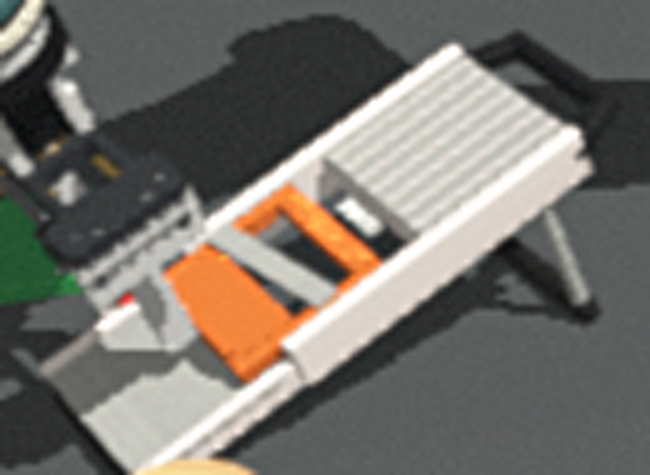

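The cassette is out by roughly 24 mm, resting on the central finger. The key is down at (165,160). I'll check that it's at rest and lean on it by 1.5 mm to firm up the contact.

Run:
```python
from v import *
P=np.load("P.npy"); B=(150,270,110,195)
def c(): return np.mean(np.argwhere(blobs(eyes.snapshot("scene"),6,20,B)),0).round(2)
def f(): 
    a=[]
    for _ in range(10): a.append(robot.current_ft_force()@Rs); robot.sleep(.03)
    return np.mean(a,0).round(2)
print(c(),f()); robot.sleep(.5); print(c())
robot.line_to(P+Rs@[.0305,-.029,.0095],velocity=.005); robot.sleep(.5)
print(c(),f()); robot.sleep(1); print(c(),f(),robot.current_time())
```

```text
[156.58 191.66] [-0.9   0.44  5.55]
[156.59 191.63]
[156.47 191.87] [3.98 0.26 4.28]
[156.45 191.81] [4.15 0.18 4.81] 12.0167
```

```bash
python3 -c "
from station import robot
print(robot.close_job())"
```

```text
the job is handed in; nothing more can be done
None
```

I pressed the red key and the cassette sprang out. The other finger stopped it about 23 mm down the ramp and is still holding it there; I handed the job in at about 12 s, and no verdict came back.

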